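# Hold a plate square in the tacking jig

## Task

Draw the taller of the two plates straight up out of the slotted rack by its top edge and stand it on the base of the steel tacking jig, upright, with one broad face flat against the long fence and one end against the end stop. Finish while still holding it there, keeping it pressed firmly against the fence and the end stop at the same time, ready to be tack-welded. Leave the short plate in its slot and the other things beside the work where they lie.

Things in the scene. Friction and masses are not known exactly. Their poses are not given: they have to be found in the camera images.
- tall_plate_center (a point): Centre of the plate to be moved: flat bare aluminium, 100 mm long (its x axis), 10 mm thick (its y axis), 100 mm tall (its z axis, up), 0.2 to 0.38 kg, loose. It stands on its lower edge in one of the two rack slots (either one), its top edge 112 mm above the bench. It is symmetrical: either face may go to the fence and either end to the stop.
- short_plate_center (a point): Centre of the other loose aluminium plate: 70 mm long (x), 10 mm thick (y), 60 mm tall (z, up), standing in the other slot, its top 72 mm above the bench. Stays there.
- rack: Pale wooden block fixed to the bench, 128 mm (its x) by 124 mm (its y), 40 mm high; origin at the centre of its underside. Two slots run along its x axis at y = +28 and -28 mm; each is 104 mm long, 13 mm wide, its floor 12 mm above the bench, so a plate stands 28 mm deep in it.
- jig: Dark steel base plate of the tacking jig, fixed to the bench: 140 mm (its x) by 180 mm (its y), 12 mm thick; origin at the centre of its underside. The fence and the end stop stand on it. All three are ground and lightly oiled, so the plate slides easily on them (friction about 0.2). Its usual place and the rack's may be exchanged.
- fence: Fence of the jig: steel angle whose upright leg rises 40 mm above the jig's base (top 52 mm above the bench), fixed to the jig with the same axes. Origin on its contact face at the level of the base's top; the face looks to the jig's -x and is at x = 0 here, running from y = -60 to +42 mm. The leg is 10 mm thick, to +x.
- end_stop: End stop of the jig: steel angle at right angles to the fence, upright leg 40 mm above the base's top, fixed to the jig with the same axes. Origin on its contact face at the level of the base's top; the face looks to the jig's -y and is at y = 0 here, running from x = -30 to +35 mm. The leg is 10 mm thick, to +y.
- jig_corner (a point): Point on the top of the jig's base where the planes of the two contact faces meet (12 mm above the bench), axes as the jig's: the plate belongs on the -x, -y side, its long side along y, so that its centre comes to x = -5, y = -50, z = +50 mm from this point. Jig frame: this point is at (35, 50, 12) mm.
- masking_tape: Roll of pale masking tape lying flat, 96 mm across, 25 mm high, loose; origin at the centre of its underside. Not to be disturbed.
- marker: Black marker pen lying down, 131 mm long, 18 mm high, loose; origin under its centre. Not to be disturbed.
- pliers: Pliers with red handles lying flat, 200 mm long, 15 mm high, loose; origin under the centre. Not to be disturbed.
Things that resemble listed ones, but are neither listed nor needed, are in the scene too. Leave any orange look-alike of the part that bears tall_plate_center alone.

How it is judged (in metres and radians):
On the way:
1. the tall plate, held in the fingers, has been drawn up clear of the rack (z of tall_plate_center in the frame of rack above 0.095 m and contact force between tall_plate and the fingers above 1 N), for 0.1 s.
At the end, for the whole second after the job is handed in: The tall plate stands on the jig's base (within 3 mm), upright and square to the jig (0.05 rad), within 3 mm of touching fence and end stop and pressed on each with over 1.5 N, at rest, still gripped by the fingers; the short plate is still down in its slot (contact force between tall_plate and fence above 1.5 N and contact force between tall_plate and end_stop above 1.5 N and contact force between tall_plate and the fingers above 2 N and angle between tall_plate_center's own z axis and vertical below 0.05 rad and angle between the y axis of tall_plate_center and the x axis of jig, either way round below 0.05 rad and x of tall_plate_center in the frame of jig_corner between -0.008 and -0.002 m and y of tall_plate_center in the frame of jig_corner between -0.053 and -0.047 m and z of tall_plate_center in the frame of jig_corner between 0.047 and 0.053 m and linear speed of tall_plate below 0.02 m/s and z of short_plate_center in the frame of rack below 0.05 m); the arm keeps its last pose, push and grip.
It fails at once if the short plate is drawn out of its slot (z of short_plate_center in the frame of rack above 0.06 m).
It fails at once if the masking tape, the marker or the pliers are shifted by more than 20 mm (distance of any of masking_tape, marker, pliers from where it was at the start of the episode above 0.02 m).
It also fails if it takes over 58 s, if anything falls off the work surface, if the arm or the gripper's body presses on something with over 40 N, if the wrist force passes 120 N, or if a joint passes its speed limit or range.

## Robot

A 6-joint arm with a two-finger parallel gripper is mounted at the origin on a cart in front of the work surface, level with it; the furniture and walls round the work are solid. World frame = base frame: x ahead of the robot, y to its left, z up, the work surface at z = 0. Lengths are in m, angles in degrees, forces in N, time in s.
With the tool pointing down it reaches from about 0.35 to 1 m from the base axis. Payload 7.1 kg.
Tool frame: the origin (TCP) lies on the mounting face of the last link; the fingertips stand 173 mm ahead of it and the grasp point (between the pads) lies 155 mm ahead of it; z points along the fingers, y is the line along which they close (so a half turn about z gives the same grasp; the last joint's range is limited). The gripper opens to 85 mm and grips with 20 to 120 N. Pads are 22 mm wide; open, the fingers measure 114 mm over their backs; the gripper's body (76 mm by 85 mm) begins 54 mm behind the grasp point. The pads swing forward as they close: fully open they stand 13 mm farther back than shut.
Start: joints at [72.135, 24.242, 93.386, -0, 62.372, -1.089], TCP at [0.18, 0.598, 0.405] pointing down, gripper open.
Joint ranges: [-172.04, 172.04], [-51.8, 120.97], [4.93, 147.93], [-75.15, 255.16], [6.16, 154.13], [-145.62, 145.62]. Speed limits (degrees/s): [136.94, 136.94, 172.46, 180, 180, 180].

## Interface

Orientations are given as a 3x3 rotation matrix whose columns are the frame's x, y, z axes.
In Python, from plant import env gives the robot as it stands.
- The arm moves only by the shell command python3 -m creep 'ROWS' [OPENING] [FORCE]. ROWS is JSON, a list of rows, each a list of 2 entries, a list of its own where there are three numbers: the shift along the tool's x, y, z in cm, then the turn about the tool's z in rad. In form: [[[x, y, z], twist], ...]. A call has 1 to 10 rows; each row shifts and turns the commanded pose from where the row before left it, along the tool's axes as they then stand; what a row does not reach is not made up. A row lasts 1/12 s, in which the tool goes at most 41.7 mm and 7.16 degrees, less where a joint would pass 70% of its speed; a pose out of reach is approached as far as the arm can. A call with a gripper value outside its range is refused whole. OPENING is the finger opening in cm, from 0 to 8.54, set as the call begins (- or left out, the last holds). The fingers move at their own pace and stop on an object; FORCE is the grip in N (left out, the last holds). Time passes only in rows, so rows that do not move let the fingers close. It gives the time, the measured TCP pose, the force, the opening and the grip force at its end, in the units of the state.
- env.get_state(): the state, without advancing time (a new reading comes with each control period).
- env.snapshot(name): name is "side" or "top" or "wrist"; returns (picture, depth): 480x640x3 uint8, blue, green, red; 480x640 float32, m along the optical axis (not along the pixel's ray), 0 where there is no reading.
- env.camera_model(name): a dict with "vertical_fov" (degrees; the focal length in pixels is half the picture's height over the tangent of half this angle, whatever the lens; pixels are square), "cx", "cy" (the principal point, pixels), "rvec" (rotation vector, rad) and "tvec" (3), from world to camera coordinates, as OpenCV has them. Camera axes: x right, y down, z forward; pixel columns grow to the right and rows downward; lengths in m; the calibration is good to about 2 mm. A picture is of the moment at which its call begins: read the wrist's pose just before it. camera_model takes no time and is no camera call; for the wrist camera it gives the pose at the moment of the call.
- env.close_job(): hands the job in; it is judged then, once.
The state is a dict: "clock": time; "joint_positions": joint angles; "qvel": joint speeds; "joint_torque": joint torques, N m; "eef_pos": TCP position; "orientation": TCP orientation; "contact_force": force on the tool from outside, world axes, zero at the start; "wrist_torque": the same for the moment, N m; "finger_gap": finger opening in m; "grasp_force": force on a finger pad.
Only numpy, scipy, OpenCV 4.12 (cv2) and the standard library are available. Lean on these libraries where they do the work, as an engineer would, in place of code of your own. Each camera call takes 0.05 s, during which the arm holds its last target. There are 200 camera calls.

## Working session

There is one attempt and no reset: what is moved stays moved. The work goes in short steps, Python scripts to look and compute and a shell command to move; the robot and the scene stay as the last step left them, time stands still between calls to the robot, and variables do not carry over. Pictures are saved under pics/ and viewed, at most 10 in all, crops included, and the job is handed in when it is done.

```bash
mkdir -p pics; ls; cat > h.py <<'E'
import numpy as np, cv2
from plant import env
def snap(n):
    m=env.camera_model(n); im,d=env.snapshot(n); return m,im,d
def cloud(m,d):
    f=240/np.tan(np.radians(m["vertical_fov"])/2)
    v,u=np.mgrid[:480,:640]
    p=np.stack([(u-m["cx"])/f*d,(v-m["cy"])/f*d,d],-1)
    R=cv2.Rodrigues(np.array(m["rvec"],float))[0]
    w=(p-np.array(m["tvec"],float).ravel())@R
    w[d==0]=np.nan
    return w
E
python3 - <<'E'
from h import *
s=env.get_state(); print(s)
for n in("top","side"):
    m,im,d=snap(n); print(m)
    cv2.imwrite(f"pics/{n}0.png",im); np.savez(f"{n}0.npz",im=im,d=d,w=cloud(m,d))
E
```

```text
pics
{'clock': 0.0, 'joint_positions': array([ 7.21345178e+01,  2.42830129e+01,  9.34330351e+01, -3.01828332e-04,
        6.23736224e+01, -1.08740110e+00]), 'qvel': array([ 0.02735466,  0.12586723, -0.02210505, -0.03416982,  0.04793611,
        0.04319113]), 'joint_torque': array([ 2.69313932e-03, -5.57371294e+01, -2.81750160e+01,  7.83247378e-05,
        7.05636849e-03, -6.65970447e-06]), 'eef_pos': array([0.18028865, 0.59812397, 0.40394996]), 'orientation': array([[-9.57430699e-01,  2.88662833e-01, -4.75686651e-04],
       [ 2.88663224e-01,  9.57429538e-01, -1.49100716e-03],
       [ 2.50380999e-05, -1.56484927e-03, -9.99998775e-01]]), 'contact_force': array([ 0.22909351, -0.23453313, -0.57677634]), 'wrist_torque': array([ 0.00628929, -0.00577924,  0.0448895 ]), 'grasp_force': 0.0, 'finger_gap': 0.08542378089311768}
{'vertical_fov': 56.00784895004913, 'cx': 322.77353438881414, 'cy': 240.26448635135324, 'rvec': array([ 2.16243014, -2.19310811,  0.0356592 ]), 'tvec': array([0.01679807, 0.55860152, 1.04260549])}
{'vertical_fov': 45.01931490807137, 'cx': 317.2575306769263, 'cy': 244.69452819124118, 'rvec': array([ 2.23506045, -0.26188761,  0.11375496]), 'tvec': array([-0.53938112,  0.11973474,  1.33831847])}
```

View pics/top0.png

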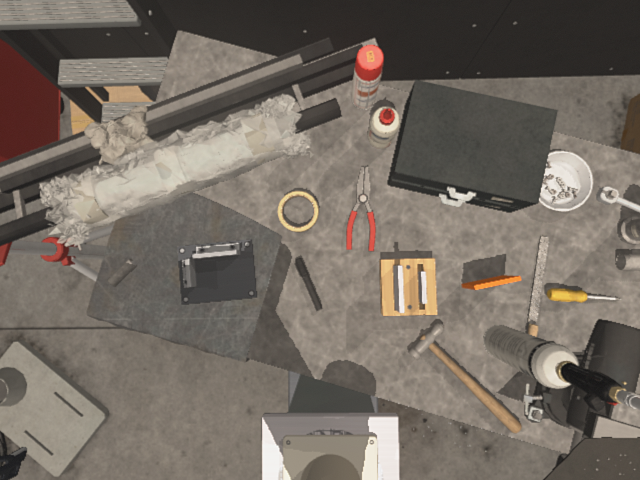

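View pics/side0.png

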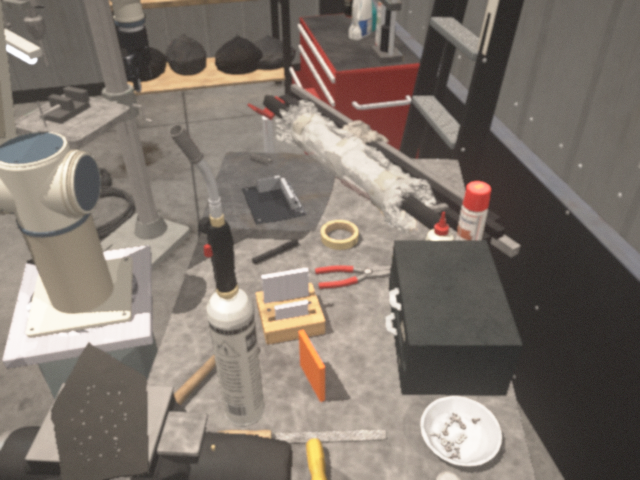

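Tall plate candidates: bare plate in the rack's left slot (399,287), short plate in the right slot (423,288), and the orange look-alike (492,283). The left-slot plate stands higher in the side view (288,285). I'll check it in a close crop and measure.

```bash
python3 - <<'E'
from h import *
z=np.load("top0.npz"); w=z["w"]; im=z["im"]
a=cv2.resize(im[235:325,370:450],None,fx=4.5,fy=4.5,interpolation=2); b=cv2.resize(im[230:320,172:265],None,fx=4.5,fy=4.5,interpolation=2)
cv2.imwrite("pics/crop0.png",np.hstack([a,b]))
def rect(name,box,lo,hi,src=w):
    u0,v0,u1,v1=box; p=src[v0:v1,u0:u1].reshape(-1,3); p=p[(p[:,2]>lo)&(p[:,2]<hi)]
    r=cv2.minAreaRect((p[:,:2]*1000).astype(np.float32)); print(name,len(p),np.round(p[:,2].mean(),4),np.round(r[0],1),np.round(r[1],1),round(r[2],2))
for src,nm,bx in((w,"top",[(375,235,445,325),(172,230,265,312)]),(np.load("side0.npz")["w"],"side",[(250,260,335,345),(235,165,310,225)])):
    rect(nm+" tall",bx[0],.1,.125,src);rect(nm+" short",bx[0],.064,.082,src);rect(nm+" rack",bx[0],.034,.046,src)
    rect(nm+" jigbase",bx[1],.007,.017,src);rect(nm+" jig tops",bx[1],.046,.06,src)
p=w[230:312,172:265]; m=(p[...,2]>.046)&(p[...,2]<.06)
for r in range(0,82,3): print(''.join('#' if x else '.' for x in m[r,::1]))
E
```

```text
top tall 258 0.1119 [ 447.7 -156. ] [96.9 10.4] 0.86
top short 219 0.0724 [ 447.6 -184.2] [97.7 66.8] 0.53
top rack 2353 0.0408 [ 448.8 -184.5] [128. 124.] 0.77
top jigbase 4597 0.0115 [491.9 259.5] [221.9 192.4] 89.39
top jig tops 344 0.052 [515.5 276.2] [ 58.5 138.4] 35.18
side tall 428 0.1083 [ 431.7 -242.5] [206.4  97.9] 79.16
side short 511 0.0723 [ 447.1 -241.9] [177.   99.5] 89.22
side rack 1595 0.041 [ 449.6 -184.6] [129.1 127.4] 0.4
side jigbase 2794 0.0114 [486.1 310.6] [312.5 226.4] 77.51
side jig tops 197 0.0522 [513.6 277.7] [ 61.7 143.7] 37.29
.............................................................................................
.............................................................................................
.............................................................................................
.............................................................................................
.............................................................................................
..................................................................
[... 1395 characters left out ...]
..........................................
.............................................................................................
.............................................................................................
.............................................................................................
.............................................................................................
.............................................................................................
.............................................................................................
.............................................................................................
```

View pics/crop0.png

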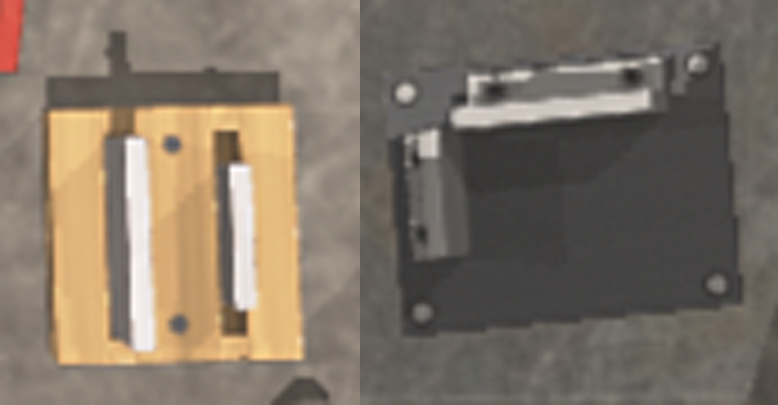

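The left-slot plate (crop 140,240) is the long, high one; the right one (242,235) is short. The jig's fence is at the top of the crop (550,108), the stop at the left (440,200), with the corner top left.

```bash
python3 - <<'E'
from h import *
w=np.load("top0.npz")["w"]
p=w[230:312,172:265]; m=((p[...,2]>.046)&(p[...,2]<.06)).astype(np.uint8)
f=m.copy(); f[29:]=0; s=m.copy(); s[:29]=0
R={}
for n,k in(("fence",f),("stop",s)):
    q=p[k>0][:,:2]*1000; print(n,len(q),[np.round(t,1) for t in cv2.minAreaRect(q.astype(np.float32))])
# base plate outline
b=w[225:320,165:270]; q=b[(b[...,2]>.009)&(b[...,2]<.06)]; 
q=b[(b[...,2]>.0075)]; q=q[np.all(np.abs(q[:,:2]-[.487,.26])<.13,1)]
print(len(q),cv2.minAreaRect((q[:,:2]*1000).astype(np.float32)))
# fence front edge: per column min x for z>.046
for a in(f,):
    pts=[]
    for c in range(a.shape[1]):
        i=np.where(a[:,c])[0]
        if len(i): pts.append(p[i[-1],c,:2]*1000)
    pts=np.array(pts); c=np.polyfit(pts[:,1],pts[:,0],1); print("fence face",np.degrees(np.arctan(c[0])),c,np.round(pts[[0,-1]]))
pts=[]
for r in range(82):
    j=np.where(s[r])[0]
    if len(j): pts.append(p[r,j[-1],:2]*1000)
pts=np.array(pts); c=np.polyfit(pts[:,0],pts[:,1],1); print("stop face",np.degrees(np.arctan(c[0])),c,np.round(pts[[0,-1]]))
E
```

```text
fence 202 [array([529.3, 256.7]), array([ 10. , 101.9]), np.float64(4.8)]
stop 142 [array([486.6, 317.3]), array([64.4, 11.5]), np.float64(3.9)]
5793 ((488.66461181640625, 262.33026123046875), (250.4344940185547, 223.2705535888672), 89.43341064453125)
fence face -4.448566676174921 [-7.77985293e-02  5.45241524e+02] [[523. 307.]
 [528. 207.]]
stop face 3.6703663465710785 [6.41477488e-02 2.81680351e+02] [[518. 316.]
 [455. 312.]]
```

```bash
python3 -m creep '[[[0,0,0],-0.1],[[0,0,0],-0.1],[[0,0,0],-0.107],[[-3.0,-2,0],0],[[-3.0,-3,0],0],[[-3,-3.5,0],0],[[-3,-3.5,0],0],[[-2.5,-3.5,0],0],[[-2,-3.5,0],0],[[-2,-3.5,0],0]]' 4.0 40
python3 -m creep '[[[-1.5,-3.8,0],0],[[-1.5,-3.8,0],0],[[-1.5,-3.8,0],0],[[-1,-3.8,0],0],[[-0.75,-3.8,0],0],[[-0.5,-3.8,0],0],[[-0.5,-3.8,0],0],[[0,-3.8,0],0],[[0,-3.8,0],0],[[0,0,0],0]]'
```

```text
clock: 0.93
eef_pos: [0.3621, 0.3825, 0.4044]
orientation: [[-1.0, -0.014, -0.0], [-0.014, 1.0, -0.0], [0.0, -0.0, -1.0]]
contact_force: [0.6, 0.3, 0.4]
finger_gap: 0.0397
grasp_force: 0.0
clock: 1.77
eef_pos: [0.4383, 0.0386, 0.4045]
orientation: [[-1.0, -0.009, -0.001], [-0.009, 1.0, -0.002], [0.001, -0.002, -1.0]]
contact_force: [0.7, 1.0, 0.8]
finger_gap: 0.0399
grasp_force: 0.0
```

```bash
python3 -m creep '[[[-0.2,-3.5,0],0],[[-0.2,-3.5,0],0],[[-0.27,-3.5,0],0],[[0,-3.5,0],0],[[0,-3.5,0],0],[[0,-1.97,0],0],[[0,0,0],0],[[0,0,0],0],[[0,0,0],0]]'
python3 - <<'E'
from h import *
m,im,d=snap("wrist"); w=cloud(m,d); cv2.imwrite("pics/w1.png",im)
for n,lo,hi in(("tall",.106,.12),("short",.066,.079),("rack",.036,.046)):
    k=((w[...,2]>lo)&(w[...,2]<hi)).astype(np.uint8); c,l,st,_=cv2.connectedComponentsWithStats(k)
    for i in range(1,c):
        if st[i,4]<300: continue
        q=w[l==i]; r=cv2.minAreaRect((q[:,:2]*1000).astype(np.float32)); print(n,st[i],q[:,2].mean(),r)
s=env.get_state(); print(s["eef_pos"],s["orientation"],s["joint_positions"])
E
```

```text
clock: 2.52
eef_pos: [0.4479, -0.1507, 0.4044]
orientation: [[-1.0, -0.014, -0.001], [-0.014, 1.0, 0.001], [0.001, 0.001, -1.0]]
contact_force: [-0.0, 0.2, 0.4]
finger_gap: 0.0399
grasp_force: 0.0
tall [  0  33  10  60 366] 0.10902875727425394 ((328.2312927246094, -360.765380859375), (6.274559020996094, 36.794891357421875), 77.46180725097656)
tall [ 300  174   14  129 1689] 0.11168998965165765 ((447.87713623046875, -155.77279663085938), (99.99408721923828, 9.565840721130371), 0.7379820346832275)
tall [142 445  43  26 556] 0.11326869865814132 ((648.9411010742188, -281.6166687011719), (18.506704330444336, 33.75148010253906), 45.318363189697266)
short [   0   12   51  104 1181] 0.0726388162587588 ((325.6405334472656, -373.32940673828125), (32.78874588012695, 73.87250518798828), 77.0604248046875)
short [ 235  188   17   81 1008] 0.07137777725592678 ((448.841064453125, -211.50318908691406), (70.34822082519531, 10.435860633850098), 0.8903916478157043)
short [ 20 392  41  17 311] 0.0723769346177325 ((623.8447265625, -417.91705322265625), (32.28334426879883, 7.869738578796387), 77.59814453125)
rack [ 36  26  40  93 664] 0.04096121993132398 ((326.08905029296875, -372.947509765625), (30.138389587402344, 73.3042984008789), 76.11639404296875)
rack [  210   153   136   133 13483] 0.03972489362592677 ((448.8005065917969, -183.6509552001953), (127.55501556396484, 123.1822280883789), 0.8755905628204346)
[ 0.44799841 -0.15039174  0.40450223] [[-9.99889779e-01 -1.48333962e-02 -6.31956874e-04]
 [-1.48336911e-02  9.99889867e-01  4.64464398e-04]
 [ 6.24997691e-04  4.73787457e-04 -9.99999692e-01]] [-2.00031095e+01  1.13704036e+01  1.12143152e+02  1.51295134e-02
  5.65295729e+01 -1.10861389e+02]
```

View pics/w1.png

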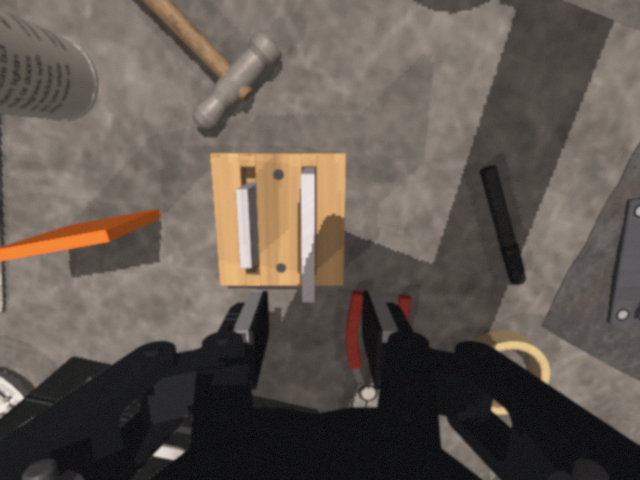

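The wrist view shows the tall plate (308,235) in the slot nearer the marker and the short one (247,227); positions agree with the top view. Descending.

```bash
python3 -m creep '[[[0,-0.54,3],0],[[0,0,3],0],[[0,0,3],0],[[0,0,3],0],[[0,0,2],0],[[0,0,1.5],0],[[0,0,0.45],0],[[0,0,0],0],[[0,0,0],0],[[0,0,0],0]]'
python3 -m creep '[[[0,0,0],0],[[0,0,0],0],[[0,0,0],0],[[0,0,0],0],[[0,0,0],0],[[0,0,0],0],[[0,0,0],0],[[0,0,0],0]]' 0 60
```

```text
clock: 3.4
eef_pos: [0.4488, -0.1564, 0.2463]
orientation: [[-1.0, -0.015, 0.002], [-0.015, 1.0, -0.001], [-0.002, -0.001, -1.0]]
contact_force: [0.2, -0.4, -0.3]
finger_gap: 0.0401
grasp_force: 0.0
clock: 4.07
eef_pos: [0.4485, -0.1567, 0.2461]
orientation: [[-1.0, -0.014, 0.001], [-0.014, 1.0, -0.0], [-0.001, -0.0, -1.0]]
contact_force: [-1.4, 2.1, 5.6]
finger_gap: 0.0092
grasp_force: 58.8
```

```bash
python3 -m creep '[[[0,0,-0.5],0],[[0,0,-1],0],[[0,0,-1.5],0],[[0,0,-1.5],0],[[0,0,-2],0],[[0,0,-2],0],[[0,0,-2],0],[[0,0,-1.5],0],[[0,0,0],0],[[0,0,0],0]]'
python3 - <<'E'
from h import *
m,im,d=snap("wrist"); cv2.imwrite("pics/w2.png",im)
E
```

```text
clock: 4.9
eef_pos: [0.4481, -0.1566, 0.3661]
orientation: [[-1.0, -0.014, 0.002], [-0.014, 1.0, -0.001], [-0.002, -0.001, -1.0]]
contact_force: [-0.5, 0.7, -2.7]
finger_gap: 0.0093
grasp_force: 58.6
```

View pics/w2.png

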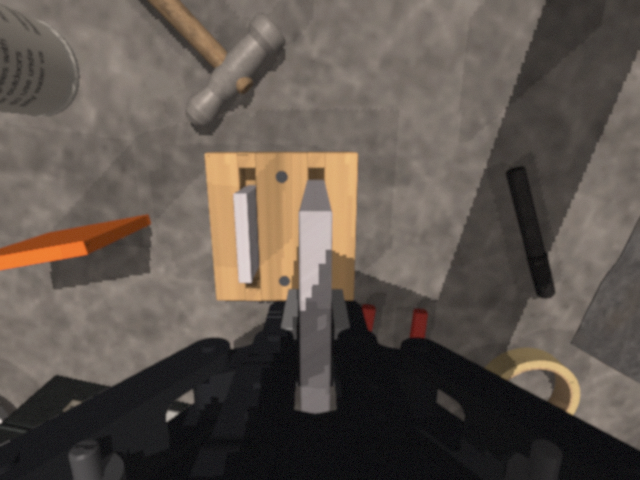

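The wrist view shows the tall plate (315,300) held clear of its empty slot, square in the fingers, and the short plate still down at (245,235). Carrying it to the jig.

```bash
python3 -m creep '[[[-0.2,1.5,0],0],[[-0.5,3,0],0],[[-0.6,3.6,0],0],[[-0.6,3.6,0],0],[[-0.6,3.6,0],0],[[-0.6,3.6,0],0],[[-0.6,3.6,0],0],[[-0.6,3.6,0],0],[[-0.6,3.6,0],0],[[-0.6,3.6,0],0]]'
python3 -m creep '[[[-0.6,3.5,0],0],[[-0.12,2.4,0],0],[[0,1.5,0],0],[[0,0,0],0.1],[[0,0,0],0.116],[[0,0,0],0.116],[[0,0,0],0.116],[[0,0,0],0.116],[[0,0,0],0.116],[[0,0,0],0.116]]'
python3 -m creep '[[[0,0,0],0.116],[[0,0,0],0.116],[[0,0,0],0.116],[[0,0,0],0.116],[[0,0,0],0.116],[[0,0,0],0.116],[[0,0,0],0.014],[[0,0,0],0],[[0,0,0],0],[[0,0,0],0]]'
python3 - <<'E'
from h import *
s=env.get_state(); print(s["eef_pos"],np.degrees(np.arctan2(s["orientation"][1,1],s["orientation"][0,1])),s["joint_positions"])
for n in("wrist","top"):
    m,im,d=snap(n); w=cloud(m,d); cv2.imwrite(f"pics/{n}3.png",im); np.savez(n+"3.npz",im=im,w=w)
E
```

```text
clock: 5.78
eef_pos: [0.4979, 0.1789, 0.3636]
orientation: [[-1.0, -0.014, -0.003], [-0.014, 1.0, -0.001], [0.003, -0.001, -1.0]]
contact_force: [0.6, -0.1, -2.2]
finger_gap: 0.0095
grasp_force: 58.8
clock: 6.62
eef_pos: [0.5041, 0.2504, 0.3639]
orientation: [[-0.705, 0.709, -0.003], [0.709, 0.705, -0.001], [0.001, -0.003, -1.0]]
contact_force: [-0.3, 0.8, -1.7]
finger_gap: 0.0092
grasp_force: 58.9
clock: 7.45
eef_pos: [0.5045, 0.251, 0.3648]
orientation: [[-0.081, 0.997, -0.001], [0.997, 0.081, -0.0], [-0.0, -0.001, -1.0]]
contact_force: [-0.3, 0.1, -2.1]
finger_gap: 0.0087
grasp_force: 58.9
[0.50454317 0.25098667 0.36484504] 4.647759836885387 [ 2.52389764e+01  2.20182369e+01  1.03042470e+02 -4.25602286e-03
  5.49851806e+01  2.05936529e+01]
```

View pics/wrist3.png

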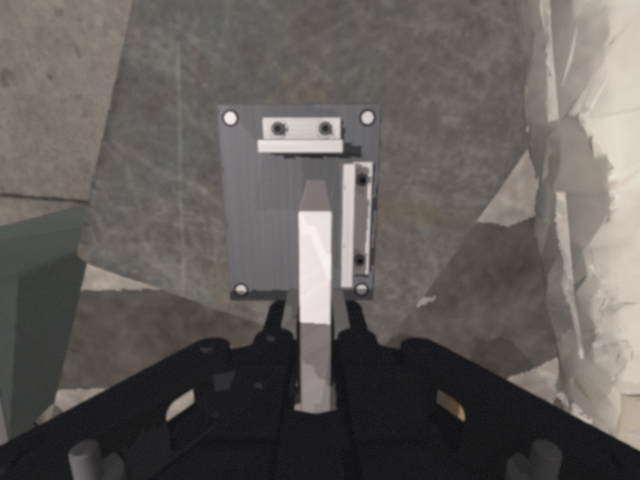

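The plate (315,310) is now parallel to the fence (347,225) with the end stop ahead (300,147). I'll measure the gaps from this view.

```bash
python3 - <<'E'
from h import *
z=np.load("wrist3.npz"); w=z["w"]
def comp(n,lo,hi,big=200):
    k=((w[...,2]>lo)&(w[...,2]<hi)).astype(np.uint8); k[400:]=0
    c,l,st,_=cv2.connectedComponentsWithStats(k)
    for i in range(1,c):
        if st[i,4]<big: continue
        q=w[l==i]; r=cv2.minAreaRect((q[:,:2]*1000).astype(np.float32)); print(n,st[i],q[:,2].mean().round(4),*[np.round(t,1) for t in r])
comp("jigtops",.047,.058); comp("platetop",.222,.245)
q=w[100:300,215:385].reshape(-1,3); q=q[(q[:,2]>.008)&(q[:,2]<.016)]; print("base",cv2.minAreaRect((q[:,:2]*1000).astype(np.float32)),q[:,2].mean())
E
```

```text
jigtops [ 515    0   55  400 2311] 0.0529 [684.9 270. ] [ 11.2 336.2] 20.3
jigtops [ 257  140   86   14 1131] 0.0518 [485.9 318.2] [64.6  9.5] 4.7
jigtops [ 340  164   15  124 1568] 0.0516 [528.4 257.9] [ 10.2 101.5] 4.8
platetop [  173   206   284   194 11740] 0.2338 [503.8 265. ] [58.1 58.7] 52.0
base ((487.3946228027344, 264.9241027832031), (163.53994750976562, 182.05197143554688), 4.735479354858398) 0.011869585850248193
```

```bash
python3 -m creep '[[[0,0,1.5],0],[[0,0,2.5],0],[[0,0,2.5],0],[[0,0,2],0],[[0,0,1.3],0],[[0,0,0.9],0],[[0,0,0.6],0],[[0,0,0],0],[[0,0,0],0],[[0,0,0],0]]'
python3 -m creep '[[[0,0,0.1],0],[[0,0,0.1],0],[[0,0,0.1],0],[[0,0,0],0],[[0,0,0],0]]'
```

```text
clock: 8.38
eef_pos: [0.5051, 0.2514, 0.2531]
orientation: [[-0.079, 0.997, 0.001], [0.997, 0.079, 0.001], [0.001, 0.002, -1.0]]
contact_force: [0.1, 0.7, -1.9]
finger_gap: 0.0093
grasp_force: 58.8
clock: 8.8
eef_pos: [0.5046, 0.2512, 0.2493]
orientation: [[-0.079, 0.997, 0.0], [0.997, 0.079, 0.0], [0.0, 0.0, -1.0]]
contact_force: [0.4, 0.1, -2.5]
finger_gap: 0.0095
grasp_force: 58.8
```

```bash
python3 -m creep '[[[0.4,0.4,0],0],[[0.4,0.4,0],0],[[0.3,0.4,0],0],[[0,0,0.1],0],[[0,0,0.1],0],[[0,0,0.05],0],[[0,0,0],0],[[0,0,0],0]]'
python3 -m creep '[[[0,0,0.05],0],[[0,0,0.05],0],[[0,0,0],0],[[0,0,0],0],[[0,0,0],0]]'
```

```text
clock: 9.47
eef_pos: [0.5155, 0.263, 0.2465]
orientation: [[-0.079, 0.997, -0.001], [0.997, 0.079, -0.0], [-0.0, -0.001, -1.0]]
contact_force: [-0.6, -0.0, -1.9]
finger_gap: 0.0097
grasp_force: 58.9
clock: 9.88
eef_pos: [0.5158, 0.2631, 0.2462]
orientation: [[-0.079, 0.997, 0.0], [0.997, 0.079, 0.0], [0.0, 0.0, -1.0]]
contact_force: [-1.9, -1.4, 4.6]
finger_gap: 0.0093
grasp_force: 60.1
```

```bash
python3 -m creep '[[[0.05,0.07,0],0],[[0.05,0.07,0],0],[[0.05,0.07,0],0],[[0,0,0],0],[[0,0,0],0],[[0,0,0],0]]'
python3 -m creep '[[[0.05,0,0],0],[[0,0,0],0],[[0,0,0],0],[[0,0,0],0]]'
```

```text
clock: 10.38
eef_pos: [0.5177, 0.2647, 0.2462]
orientation: [[-0.079, 0.997, 0.0], [0.997, 0.079, -0.0], [-0.0, 0.0, -1.0]]
contact_force: [-2.5, -1.3, 6.1]
finger_gap: 0.0094
grasp_force: 60.2
clock: 10.72
eef_pos: [0.5178, 0.2652, 0.2462]
orientation: [[-0.079, 0.997, 0.0], [0.997, 0.079, -0.0], [-0.0, 0.0, -1.0]]
contact_force: [-0.3, -1.5, 6.2]
finger_gap: 0.0092
grasp_force: 60.1
```

```bash
python3 -m creep '[[[0.05,0,0],0],[[0,0,0],0],[[0,0,0],0],[[0,0,0],0]]'
python3 -m creep '[[[0,0.05,0],0],[[0,0,0],0],[[0,0,0],0],[[0,0,0],0]]'
python3 -m creep '[[[0.05,0,0],0],[[0,0,0],0],[[0,0,0],0],[[0,0,0],0]]'
python3 -m creep '[[[0,0.05,0],0],[[0,0,0],0],[[0,0,0],0],[[0,0,0],0]]'
```

```text
clock: 11.05
eef_pos: [0.5178, 0.2655, 0.2462]
orientation: [[-0.079, 0.997, 0.001], [0.997, 0.079, -0.0], [-0.001, 0.0, -1.0]]
contact_force: [-0.1, -3.5, 6.8]
finger_gap: 0.0094
grasp_force: 60.1
clock: 11.38
eef_pos: [0.5181, 0.2655, 0.2462]
orientation: [[-0.079, 0.997, -0.0], [0.997, 0.079, -0.001], [-0.001, -0.0, -1.0]]
contact_force: [-1.5, -4.0, 6.9]
finger_gap: 0.0091
grasp_force: 60.3
clock: 11.72
eef_pos: [0.5181, 0.2656, 0.2462]
orientation: [[-0.079, 0.997, -0.0], [0.997, 0.079, -0.001], [-0.001, -0.0, -1.0]]
contact_force: [-0.2, -5.8, 7.6]
finger_gap: 0.0093
grasp_force: 60.4
clock: 12.05
eef_pos: [0.5184, 0.2657, 0.2462]
orientation: [[-0.079, 0.997, -0.001], [0.997, 0.079, -0.001], [-0.001, -0.001, -1.0]]
contact_force: [-2.8, -5.5, 8.7]
finger_gap: 0.0096
grasp_force: 60.6
```

```bash
python3 -m creep '[[[0,0.05,0],0],[[0,0.03,0],0],[[0,0,0],0],[[0,0,0],0],[[0,0,0],0]]'
python3 -m creep '[[[0,0.05,0],0],[[0,0.03,0],0],[[0,0,0],0],[[0,0,0],0],[[0,0,0],0]]'
```

```text
clock: 12.47
eef_pos: [0.5188, 0.2657, 0.2462]
orientation: [[-0.079, 0.997, -0.002], [0.997, 0.079, -0.002], [-0.002, -0.002, -1.0]]
contact_force: [-4.6, -5.6, 10.6]
finger_gap: 0.0088
grasp_force: 60.8
clock: 12.88
eef_pos: [0.5194, 0.2658, 0.2462]
orientation: [[-0.079, 0.997, -0.003], [0.997, 0.079, -0.002], [-0.002, -0.003, -1.0]]
contact_force: [-5.5, -5.7, 10.9]
finger_gap: 0.0093
grasp_force: 60.9
```

```bash
python3 -m creep '[[[0,0.05,0],0],[[0,0.05,0],0],[[0,0,0],0],[[0,0,0],0],[[0,0,0],0]]'
python3 - <<'E'
from h import *
s=env.get_state(); print(s["wrist_torque"],s["contact_force"])
m,im,d=snap("wrist"); cv2.imwrite("pics/w4.png",cv2.resize(im[100:420,200:440],None,fx=2.4,fy=1.8) ); w=cloud(m,d)
for lo,hi in((.047,.058),(.105,.12)):
    k=((w[...,2]>lo)&(w[...,2]<hi)).astype(np.uint8); k[420:]=0
    c,l,st,_=cv2.connectedComponentsWithStats(k)
    for i in range(1,c):
        if st[i,4]>200:
            q=w[l==i]; r=cv2.minAreaRect((q[:,:2]*1000).astype(np.float32)); print(st[i],*[np.round(t,1) for t in r])
m,im,d=snap("side"); cv2.imwrite("pics/s4.png",cv2.resize(im[130:230,220:340],None,fx=5,fy=5,interpolation=2))
E
```

```text
clock: 13.3
eef_pos: [0.5202, 0.2658, 0.2462]
orientation: [[-0.079, 0.997, -0.003], [0.997, 0.079, -0.002], [-0.002, -0.004, -1.0]]
contact_force: [-7.7, -5.3, 12.4]
finger_gap: 0.009
grasp_force: 61.2
[-0.75986288  1.42239267  0.0974106 ] [-7.68533998 -5.2858727  12.37546028]
[629  56  11  91 481] [648.8 362.7] [ 6.4 37.3] 18.0
[ 180  165  146   26 3304] [486.  318.6] [65.1 10.3] 4.7
[ 329  204   18   97 1285] [528.1 285.6] [ 7.8 47.6] 6.4
[ 253  207  125  207 8631] [516.4 281.1] [34.9 68.4] 24.9
```

View pics/w4.png

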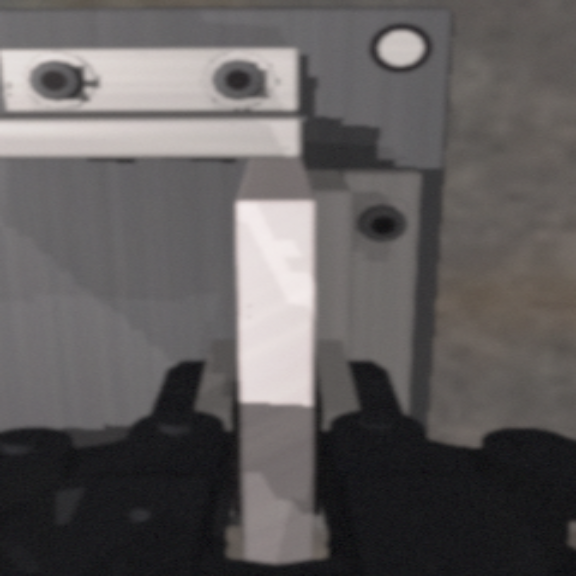

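The plate's end is at the stop (crop 275,165) and its face is by the fence (330,330). I'll check its lean from the end face's depth points.

```bash
python3 - <<'E'
from h import *
a=np.radians(4.7); ex=np.array([np.cos(a),np.sin(a)]); ey=np.array([-ex[1],ex[0]])
P=[]
for i in range(4):
    m,im,d=snap("wrist"); P.append(cloud(m,d))
w=np.nanmean(P,0)
J=np.dstack([w[...,:2]@ex*1000-542.8,w[...,:2]@ey*1000-272.3,w[...,2]*1000])
for r in range(185,260,4):
    k=[c for c in range(285,345) if -14<J[r,c,0]<6 and J[r,c,2]>56]
    if k: q=J[r,k]; print(r,len(k),q.min(0).round(1),q.max(0).round(1),q.mean(0).round(1))
E
```

```text
189 5 [-9.   0.5 56.1] [-1.   0.5 56.3] [-4.6  0.5 56.2]
193 23 [-8.9  0.4 69.1] [-0.   0.6 70.5] [-4.5  0.5 69.8]
197 25 [-8.8  0.4 80.7] [ 0.1  0.6 82.1] [-4.4  0.5 81.5]
201 27 [-8.8  0.4 90.6] [ 0.2  0.7 92.4] [-4.3  0.5 91.6]
205 29 [-8.8  0.4 99.1] [  0.3   0.6 100.7] [ -4.2   0.5 100.2]
209 32 [-8.700e+00 -1.000e-01  1.041e+02] [  0.8   0.6 108.3] [ -4.    0.5 107.7]
213 34 [ -8.7  -0.2 110.5] [  0.9   0.2 112.4] [ -4.    0.  111.6]
217 34 [ -8.8  -1.3 110.8] [  0.9  -1.  112.5] [ -4.   -1.1 111.7]
221 34 [ -8.8  -2.5 111.1] [  0.9  -2.2 112.4] [ -4.   -2.3 111.7]
225 34 [ -8.8  -3.7 111.1] [  0.9  -3.4 112.1] [ -4.   -3.5 111.7]
229 34 [ -8.8  -5.1 110.3] [  0.9  -4.6 112.4] [ -4.   -4.7 111.7]
233 33 [ -8.9  -6.1 111.2] [  0.6  -5.8 112.2] [ -4.1  -6.  111.7]
237 33 [ -8.9  -7.3 111. ] [  0.6  -7.  112.4] [ -4.1  -7.2 111.8]
241 33 [ -8.9  -8.5 111.1] [  0.6  -8.3 112.2] [ -4.1  -8.4 111.7]
245 33 [ -8.9  -9.8 111.2] [  0.6  -9.4 112.4] [ -4.1  -9.6 111.8]
249 33 [ -9.  -11.1 111. ] [  0.7 -10.7 112.4] [ -4.1 -10.9 111.7]
253 33 [ -9.  -12.3 111. ] [  0.7 -12.  112.2] [ -4.1 -12.1 111.7]
257 33 [ -9.  -13.6 111.1] [  0.7 -13.2 112.2] [ -4.1 -13.4 111.7]
```

View pics/s4.png

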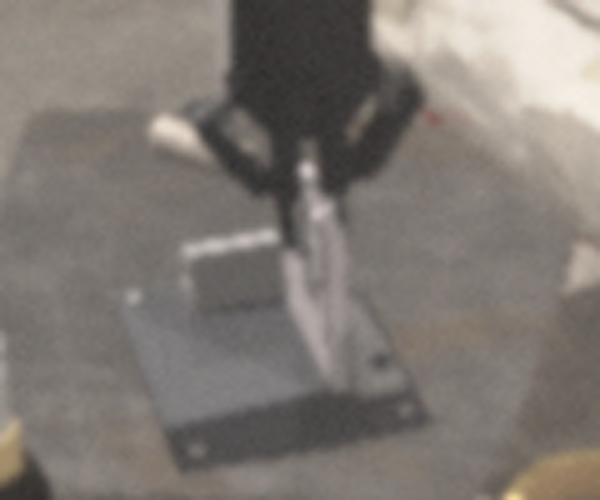

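```bash
python3 -m creep '[[[0.05,0,-0.03],0],[[0.05,0,0],0],[[0.05,0.03,0],0],[[0,0,0],0],[[0,0,0],0],[[0,0,0],0],[[0,0,0],0]]'
python3 -m creep '[[[0,0,0],0],[[0,0,0],0],[[0,0,0],0],[[0,0,0],0],[[0,0,0],0],[[0,0,0],0],[[0,0,0],0],[[0,0,0],0],[[0,0,0],0],[[0,0,0],0]]'
```

```text
clock: 14.18
eef_pos: [0.5203, 0.2663, 0.2462]
orientation: [[-0.08, 0.997, -0.004], [0.997, 0.08, -0.004], [-0.004, -0.005, -1.0]]
contact_force: [-5.8, -12.1, 13.4]
finger_gap: 0.0093
grasp_force: 61.3
clock: 15.02
eef_pos: [0.5203, 0.2663, 0.2462]
orientation: [[-0.08, 0.997, -0.004], [0.997, 0.08, -0.004], [-0.004, -0.005, -1.0]]
contact_force: [-6.7, -12.0, 12.9]
finger_gap: 0.0097
grasp_force: 61.3
```

```bash
python3 -m creep '[[[0,0.05,-0.04],0],[[0,0.05,0],0],[[0,0,0],0],[[0,0,0],0],[[0,0,0],0],[[0,0,0],0],[[0,0,0],0],[[0,0,0],0]]'
python3 - <<'E'
from h import *
a=np.radians(4.7); ex=np.array([np.cos(a),np.sin(a)]); ey=np.array([-ex[1],ex[0]])
w=np.nanmean([cloud(*snap("wrist")[::2]) for i in range(4)],0)
J=np.dstack([w[...,:2]@ex*1000-542.8,w[...,:2]@ey*1000-272.3,w[...,2]*1000])
for r in(189,193,197,201,205,213,230,260):
    k=[c for c in range(285,345) if -14<J[r,c,0]<6 and J[r,c,2]>56]
    if k: q=J[r,k]; print(r,len(k),q.mean(0).round(1))
E
```

```text
clock: 15.68
eef_pos: [0.5206, 0.2664, 0.2462]
orientation: [[-0.08, 0.997, -0.006], [0.997, 0.08, -0.005], [-0.004, -0.006, -1.0]]
contact_force: [-7.2, -11.2, 12.3]
finger_gap: 0.0091
grasp_force: 61.2
189 1 [-1.1  0.6 56.1]
193 23 [-4.4  0.6 69.5]
197 25 [-4.3  0.6 81.3]
201 27 [-4.2  0.6 91.2]
205 29 [-4.1  0.7 99.9]
213 33 [ -4.    0.2 111.6]
230 33 [ -4.   -4.9 111.6]
260 33 [ -4.  -14.1 111.7]
```

```bash
python3 - <<'E'
from plant import env
print(env.close_job())
E
```

```text
the job is handed in; nothing more can be done
None
```

I handed the job in at about 16 s with the tall plate standing on the jig base, gripped at 61 N and pressed on the fence (at least about 3 N) and the end stop (at least about 6 N). It leans about 0.012 rad. The short plate was still in its slot when I last saw it, and the arm touched nothing else; no verdict was shown.

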